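# Open the water filter's blue cap of unknown thread hand

## Robot

A 6-joint arm with a two-finger parallel gripper is mounted at the origin on a cart in front of the work surface, level with it; the furniture and walls round the work are solid. World frame = base frame: x ahead of the robot, y to its left, z up, the work surface at z = 0. Lengths are in mm, angles in rad, forces in N, time in s.
With the tool pointing down it reaches from about 300 to 875 mm from the base axis. Payload 6.4 kg.
Tool frame: the origin (TCP) lies at the very end of the fingers, on their centre line; the grasp point (between the pads) lies 19 mm behind it; z points along the fingers, y is the line along which they close (so a half turn about z gives the same grasp; the last joint's range is limited). The gripper opens to 88 mm and grips with 3 to 60 N. Pads are 18 mm wide; open, the fingers measure 123 mm over their backs; the gripper's body (75 mm by 187 mm) begins 45 mm behind the grasp point.
Start: joints at [-1.477, 0.181, 1.607, -0, 1.354, -0.206], TCP at [169.83, -549.362, 238.714] pointing down, gripper open.
Joint ranges: [-2.99, 2.99], [-0.89, 2.07], [0.3, 2.58], [-1.14, 4.28], [0, 2.63], [-3.12, 3.12]. Speed limits (rad/s): [2.57, 2.57, 3.01, 3.14, 3.14, 3.14].

## Interface

Orientations are given as a 3x3 rotation matrix whose columns are the frame's x, y, z axes.
In Python, from workcell import * gives the robot as it stands.
- The arm moves only by the tool apply_moves, never from a script. Its argument "plan" is a list of rows, each an object with "fingers": the closure, from -1 (fully open) to 1 (shut); "xyz": the shift along the tool's x, y, z in units of 0.1 m (1.0 is 0.1 m), a list of three; "dr": the turn, a rotation vector about the tool's x, y, z in units of 30 degrees (1.0 is 30 degrees), a list of three. A call has 1 to 12 rows; each row shifts and turns the commanded pose from where the row before left it, along the tool's axes as they then stand; what a row does not reach is not made up. A row lasts 1/12 s, in which the tool goes at most 41.7 mm and 7.16 degrees, less where a joint would pass 70% of its speed; a pose out of reach is approached as far as the arm can. A call with a number of a shift or a turn outside -1 to 1 is refused whole. A call with a gripper value outside its range is refused whole. The fingers move at their own pace and stop on an object; "force" is the grip in N (left out, the last holds). Time passes only in rows, so rows that do not move let the fingers close. It gives the time, the measured TCP pose, the force, the opening and the grip force at its end, in the units of the state.
- observe(): the state, without advancing time (a new reading comes with each control period).
- get_image(name): name is "scene" or "side" or "wrist"; returns a dict with "img" (480x640x3 uint8, blue, green, red), "z_map" (480x640 float32, mm along the optical axis (not along the pixel's ray), 0 where there is no reading), "fx", "fy", "cx", "cy" (pixels), "distortion" ([k1, k2, p1, p2, k3] as OpenCV has them; the pictures are not rectified), "origin" and "orientation" of the camera in the world. Camera axes: x right, y up, looking along -z (the intrinsics and any distortion apply to the point x, -y, -z); pixel columns grow to the right and rows downward; lengths in mm; the calibration is good to about 2 mm. A picture is of the moment at which its call begins.
- close_job(): hands the job in; it is judged then, once.
Trained networks look in the newest picture that a camera, given by its name, has taken for a name from the list of things; names that differ only in an ending like _2 or _b are one class to them, and where a whole thing is asked for, a point or a joint stands for the part that bears it (a point fixed in the world has none). Each returns a list of dicts, best first, with "p" (0 to 1); they miss things now and then, are a little off and sometimes report something else, mostly with a low value. They report only what shows in the picture. A call takes as long as a camera call. They do not tell look-alikes from the thing itself.
- trace(camera, name): "mask" (480x640 bool, what is visible of it) and "location" ([column, row] in pixels, amid what is visible of it).
- tip_of(camera, name): "location" ([column, row] in pixels: a listed point, or the origin of a listed thing).
The state is a dict: "time": time; "joint_positions": joint angles; "dq": joint speeds; "tau": joint torques, N m; "position": TCP position; "orientation": TCP orientation; "ft_force": force on the tool from outside, world axes, zero at the start; "torque": the same for the moment, N m; "finger_gap": finger opening in mm; "grasp_force": force on a finger pad.
Only numpy, scipy, OpenCV 4.12 (cv2) and the standard library are available. Lean on these libraries where they do the work, as an engineer would, in place of code of your own. Each camera call takes 0.05 s, during which the arm holds its last target. There are 200 camera calls.

## Task

Take the blue cap off the twin water filter to change its cartridge: nobody remembers whether it loosens to the left or to the right, so try it one way, then the other if it stops, and lift it off once it is free. Carry it to the small patterned bowl to drip, and finish while still holding it in the gripper, upright and still, centred over the bowl a few centimetres above its rim. Leave the grey cap on, and leave the filter's surroundings, the bowl included, where they stand.

Things in the scene. Friction and masses are not known exactly. Their poses are not given: they have to be found in the camera images.
- filter: white countertop water filter, fixed to the worktop, 100 x 220 mm base. Two upright white housings (58 mm across, axes at y = +65 and -65 mm in its frame, x = 0, shoulder at z = 115 mm) each carry one cap. Between them a steel tap points to its -x, all under 80 mm high; a low rail stands behind (+x side), under 75 mm. Origin: centre of its underside on the worktop, z up.
- cap_blue: blue ribbed round cap, hollow, 58 mm across, 30 mm high, about 70 g, on either housing. Origin: centre of its skirt's underside, 115 mm above the worktop while on; z up. Twist lock: turned the right way about 1.0 rad (free from 0.8 to 1.15, then a firm stop; light, under 0.2 N m) it lifts straight up. The wrong way it stops firmly within 0.2 rad and has 2 mm of lift.
- cap_blue_top (a point): centre of the blue cap's flat top, 30 mm above its origin. The cap must rise 20 mm to clear the neck. Whether counter-clockwise or clockwise (from above) frees it cannot be seen and differs from time to time.
- cap_grey: the same cap in grey on the other housing; stays on. Same origin.
- bowl: small white bowl with an orange pattern, 94 mm across, 45 mm high, light and loose. Origin: centre of its underside, z up.
- mug: white mug, 94 mm high, loose bystander at the left. Origin: under its centre.
- glass: plain drinking glass, 80 mm across, 91 mm high, loose bystander at the right. Origin: under its centre.
- spice_jar: spice jar with an ochre lid, 42 mm across, 96 mm high, loose bystander at the left. Origin: under its centre.
Things that resemble listed ones, but are neither listed nor needed, are in the scene too. Of the things that look like the cap_blue, the middle-sized one is meant.

How it is judged:
By the outcome, as a careful person would: the job done as asked, in the order asked, and still so for the second after the job is handed in, while the arm keeps its last pose, push and grip.
It also fails if it takes over 45 s, if anything falls off the work surface, if the arm or the gripper's body presses on something with over 40 N, if the wrist force passes 120 N, or if a joint passes its speed limit or range.

## Working session

There is one attempt and no reset: what is moved stays moved. The work goes in short steps, Python scripts to look and compute and a tool call to move; the robot and the scene stay as the last step left them, time stands still between calls to the robot, and variables do not carry over. Pictures are saved under pics/ and viewed, at most 10 in all, crops included, and the job is handed in when it is done.

Besides the shell and the picture viewer there is one more tool, called after "Call:" as name([rows], argument=value, ...), one row to a line, values as JSON. apply_moves: Moves the arm, as the interface text tells. Shifts and turns lie within -1 to 1; 1 stands for 0.1 m of shift or 30 degrees of turn. Its arguments: {"type":"object","properties":{"plan":{"type":"array"},"force":{"type":"number"}},"required":["plan"]}

```bash
mkdir -p pics
cat > h.py <<'E'
from workcell import *
import numpy as np, cv2
def world(c,uv,z=None):
    K=np.array([[c['fx'],0,c['cx']],[0,c['fy'],c['cy']],[0,0,1.]])
    uv=np.asarray(uv,float).reshape(-1,1,2)
    n=cv2.undistortPoints(uv,K,np.array(c['distortion'],float)).reshape(-1,2)
    if z is None:
        p=np.round(uv.reshape(-1,2)).astype(int); z=c['z_map'][p[:,1],p[:,0]]
    z=np.broadcast_to(z,len(n))
    P=np.c_[n[:,0]*z,-n[:,1]*z,-z]
    return P@np.array(c['orientation']).T+np.array(c['origin'])
def maskpts(c,m):
    v,u=np.nonzero(m&(c['z_map']>0)); return world(c,np.c_[u,v].astype(float))
E
python3 - <<'E'
from h import *
s=observe();print(s['position'],s['finger_gap'],s['time'])
for cam in ['scene','side']:
    c=get_image(cam);cv2.imwrite(f'pics/{cam}0.png',c['img'])
    print(cam,np.round(c['origin']))
    for n in ['filter','cap_blue','cap_grey','bowl','mug','glass','spice_jar']:
        for d in trace(cam,n):
            P=maskpts(c,d['mask'])
            if len(P): print(n,round(d['p'],2),np.round(d['location']),d['mask'].sum(),np.round(np.median(P,0)),np.round(np.percentile(P,2,axis=0)),np.round(np.percentile(P,98,axis=0)))
E
```

```text
[ 169.76201306 -548.82209993  237.84000698] 87.72547588840432 0.0
scene [-27. 952. 783.]
filter 0.7 [274. 280.] 3848 [573. 119.  44.] [505.  22.   8.] [652. 207. 110.]
filter 0.5 [352. 191.] 774 [ 637. -395.   56.] [ 611. -443.    3.] [ 676. -381.   94.]
cap_blue 0.9 [359. 283.] 1014 [403.   6.  40.] [369. -48.   2.] [446.  28.  47.]
cap_blue 0.68 [341. 261.] 228 [512. -90.  20.] [ 494. -120.    1.] [534. -76.  26.]
cap_grey 0.56 [258. 259.] 530 [594. 170. 143.] [575. 136. 117.] [626. 187. 148.]
bowl 0.84 [376. 233.] 634 [ 472. -242.   32.] [ 426. -269.   11.] [ 510. -179.   46.]
mug 0.92 [199. 364.] 2462 [556. 429.  59.] [525. 379.  -1.] [605. 463.  94.]
mug 0.51 [375. 234.] 672 [ 472. -241.   31.] [ 426. -271.    2.] [ 513. -179.   46.]
mug 0.41 [275. 280.] 3794 [573. 119.  45.] [506.  22.  10.] [650. 207. 110.]
glass 0.98 [351. 190.] 780 [ 637. -396.   55.] [ 611. -446.    2.] [ 677. -381.   94.]
spice_jar 0.69 [258. 358.] 1062 [461. 363.  64.] [450. 335.   4.] [485. 373.  99.]
side [ 264. 1245. 1286.]
filter 0.71 [295. 287.] 2327 [576. 128.  40.] [508.  23.   6.] [658. 209. 110.]
filter 0.21 [314. 354.] 488 [469. 368.  70.] [451. 338.   7.] [489. 376. 100.]
cap_blue 0.85 [311. 246.] 326 [554.  53. 143.] [529.  20. 119.] [582.  71. 151.]
cap_blue 0.64 [359. 267.] 665 [409.   5.  40.] [371. -46.   1.] [449.  32.  49.]
cap_blue 0.54 [330. 244.] 164 [514. -88.  20.] [ 495. -117.   -1.] [535. -72.  28.]
cap_grey 0.55 [283. 274.] 433 [602. 171. 142.] [576.  55.  39.] [631. 191. 149.]
bowl 0.82 [352. 218.] 476 [ 469. -239.   27.] [ 428. -267.    7.] [ 508. -177.   47.]
mug 0.58 [274. 365.] 1354 [568. 425.  55.] [527. 379.   3.] [605. 466.  96.]
glass 0.97 [309. 176.] 584 [ 643. -393.   60.] [ 612. -444.    3.] [ 680. -377.   95.]
spice_jar 0.66 [315. 352.] 506 [469. 368.  71.] [451. 336.   6.] [490. 375. 100.]
spice_jar 0.62 [281. 274.] 357 [601. 172. 143.] [576. 140. 119.] [629. 191. 150.]
```

View pics/scene0.png

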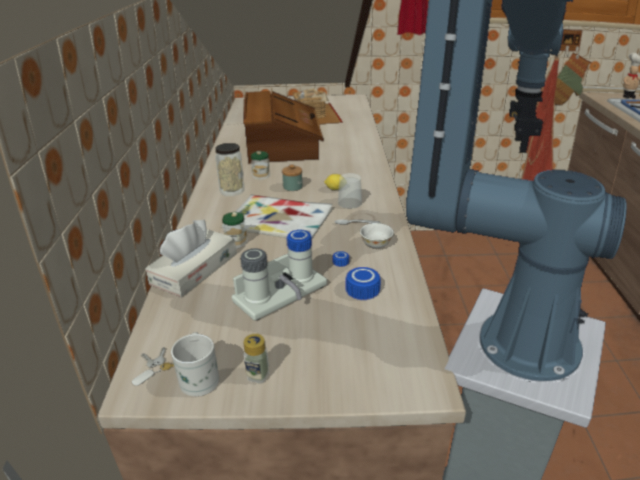

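Run:
```python
from h import *
from scipy.optimize import least_squares
def circ(P,r=None):
    f=(lambda q:np.hypot(P[:,0]-q[0],P[:,1]-q[1])-(r or q[2]))
    q=least_squares(f,[*np.median(P[:,:2],0),30],loss='soft_l1',f_scale=2).x
    return np.round(q,1)
for cam in ['side','scene']:
    c=get_image(cam)
    v,u=np.nonzero(c['z_map']>0); W=world(c,np.c_[u,v].astype(float))
    for nm,x,y in [('blue',555,47),('grey',602,165)]:
        k=(np.hypot(W[:,0]-x,W[:,1]-y)<50)&(W[:,2]>110)&(W[:,2]<160)
        P=W[k]; t=P[P[:,2]>142]
        print(cam,nm,len(P),'top mid',(t.min(0)+t.max(0))/2,np.percentile(P[:,2],95),'wall',circ(P[P[:,2]<138],29) )
        hull=cv2.minEnclosingCircle(t[:,:2].astype(np.float32)); print(hull)
    k=(np.hypot(W[:,0]-468,W[:,1]+224)<60)&(W[:,2]>38)&(W[:,2]<60); P=W[k]
    print('bowl',len(P),cv2.minEnclosingCircle(P[:,:2].astype(np.float32)),circ(P),P[:,2].max())
    for n in ['cap_blue','cap_blue_top','bowl','filter','cap_grey']:
        print(n,[(round(d['p'],2),np.round(d['location'],1)) for d in tip_of(cam,n)])
    # project-plane top via pixel rays
    # tall things
    k=(W[:,2]>100)&(W[:,0]>250)&(W[:,0]<900)&(abs(W[:,1])<500); Q=np.unique(np.round(W[k]/40).astype(int)*40,axis=0); print(len(Q)); print(Q[:60].tolist())
```

```text
side blue 381 top mid [556.18666851  41.2453585  147.48613105] 149.1032187312303 wall [557.3  39.1  30. ]
((558.2318115234375, 41.469390869140625), 30.8511962890625)
side grey 420 top mid [604.40488805 162.33594652 147.39305157] 149.28048712380286 wall [604.7 159.9  30. ]
((604.211181640625, 162.086669921875), 31.455963134765625)
bowl 137 ((469.3512878417969, -219.87368774414062), 51.53876876831055) [ 467.5 -219.7   43.9] 51.00222714778852
cap_blue [(0.88, array([310.9, 248.9])), (0.83, array([359.2, 276.3])), (0.68, array([329.4, 246.7])), (0.33, array([310. , 186.4]))]
cap_blue_top [(0.8, array([310.8, 240.4])), (0.65, array([358.9, 261.4])), (0.46, array([278.1, 274.9]))]
bowl [(0.91, array([350.2, 225.8]))]
filter [(0.67, array([297.6, 289.9])), (0.42, array([351.2, 226.7]))]
cap_grey [(0.9, array([283.2, 275.1]))]
317
[[240, -80, 800], [240, -40, 800], [240, 0, 640], [240, 0, 680], [240, 0, 720], [240, 0, 760], [240, 0, 800], [240, 40, 440], [240, 40, 480], [240, 40, 520], [240, 40, 560], [240, 40, 600], [240, 40, 640], [240, 40, 680], [240, 40, 720], [240, 80, 280], [240, 80, 3
[... 1777 characters left out ...]
280, 40, 440], [280, 40, 480], [280, 40, 520], [280, 40, 560], [280, 40, 600], [280, 40, 640], [280, 40, 680], [280, 80, 280], [280, 80, 320], [280, 80, 360], [280, 80, 400], [280, 80, 440], [280, 80, 480], [480, 320, 120], [480, 360, 120], [520, 0, 120], [520, 0, 160], [520, 40, 120], [520, 40, 160], [520, 80, 120], [520, 80, 160], [560, 0, 160], [560, 40, 120], [560, 40, 160], [560, 80, 120], [560, 80, 160], [560, 160, 120], [560, 160, 160], [600, 40, 120], [600, 40, 160], [600, 120, 120], [600, 120, 160], [600, 160, 120], [600, 160, 160], [600, 200, 120], [600, 200, 160], [640, 120, 160], [640, 160, 120], [640, 160, 160], [640, 200, 120], [720, 480, 120], [720, 480, 160], [720, 480, 200]]
```

Blue cap on the filter is the one at (298,240) px; the big one at (363,283) and the small one at (341,258) on the worktop are look-alikes; bowl at (377,236).

Run:
```python
from h import *
s=observe();R=np.array(s['orientation']);print(np.round(R,3),s['time'],np.round(s['joint_positions'],3),s['position'])
print(R.T@(np.array([557,39.5,237.8])-s['position'])/100)
```

```text
[[ 0.955  0.295  0.   ]
 [ 0.295 -0.955  0.   ]
 [ 0.    -0.    -1.   ]] 1.4 [-1.477  0.181  1.607  0.     1.354 -0.206] [ 169.85159638 -549.35457282  238.71090504]
[ 5.43784009 -4.48254949  0.00936566]
```

Call:
apply_moves([
  {"fingers":-1,"xyz":[0.3,-0.25,0],"dr":[0,0,0]},
  {"fingers":-1,"xyz":[0.3,-0.25,0],"dr":[0,0,0]},
  {"fingers":-1,"xyz":[0.3,-0.25,0],"dr":[0,0,0]},
  {"fingers":-1,"xyz":[0.3,-0.25,0],"dr":[0,0,0]},
  {"fingers":-1,"xyz":[0.3,-0.25,0],"dr":[0,0,0]},
  {"fingers":-1,"xyz":[0.3,-0.25,0],"dr":[0,0,0]},
  {"fingers":-1,"xyz":[0.3,-0.25,0],"dr":[0,0,0]},
  {"fingers":-1,"xyz":[0.3,-0.25,0],"dr":[0,0,0]},
  {"fingers":-1,"xyz":[0.3,-0.25,0],"dr":[0,0,0]},
  {"fingers":-1,"xyz":[0.3,-0.25,0],"dr":[0,0,0]},
  {"fingers":-1,"xyz":[0.3,-0.25,0],"dr":[0,0,0]},
  {"fingers":-1,"xyz":[0.3,-0.25,0],"dr":[0,0,0]},
])

```text
time: 2.4
position: [425.9, -154.7, 239.1]
orientation: [[0.955, 0.295, 0.001], [0.295, -0.955, -0.001], [0.001, 0.001, -1.0]]
ft_force: [1.3, -0.4, 0.1]
finger_gap: 88.3
grasp_force: 0.0
```

Call:
apply_moves([
  {"fingers":-1,"xyz":[0.3,-0.25,0],"dr":[0,0,0]},
  {"fingers":-1,"xyz":[0.3,-0.25,0],"dr":[0,0,0]},
  {"fingers":-1,"xyz":[0.3,-0.25,0],"dr":[0,0,0]},
  {"fingers":-1,"xyz":[0.3,-0.25,0],"dr":[0,0,0]},
  {"fingers":-1,"xyz":[0.3,-0.25,0],"dr":[0,0,0]},
  {"fingers":-1,"xyz":[0,0,0],"dr":[0,0,-0.21]},
  {"fingers":-1,"xyz":[0,0,0],"dr":[0,0,-0.21]},
  {"fingers":-1,"xyz":[0,0,0],"dr":[0,0,-0.21]},
  {"fingers":-1,"xyz":[0,0,0],"dr":[0,0,-0.21]},
  {"fingers":-1,"xyz":[0,0,0],"dr":[0,0,-0.21]},
  {"fingers":-1,"xyz":[0,0,0],"dr":[0,0,-0.21]},
  {"fingers":-1,"xyz":[0,0,0],"dr":[0,0,-0.21]},
])

```text
time: 3.4
position: [531.6, 7.3, 238.7]
orientation: [[0.476, 0.88, 0.0], [0.88, -0.476, -0.0], [-0.0, 0.0, -1.0]]
ft_force: [-1.2, 0.1, 1.0]
finger_gap: 88.5
grasp_force: 0.0
```

Call:
apply_moves([
  {"fingers":-1,"xyz":[0,0,0],"dr":[0,0,-0.21]},
  {"fingers":-1,"xyz":[0,0,0],"dr":[0,0,-0.21]},
  {"fingers":-1,"xyz":[0,0,0],"dr":[0,0,-0.21]},
  {"fingers":-1,"xyz":[0,0,0],"dr":[0,0,-0.21]},
  {"fingers":-1,"xyz":[0,0,0],"dr":[0,0,-0.21]},
  {"fingers":-1,"xyz":[0,0,0],"dr":[0,0,0]},
  {"fingers":-1,"xyz":[0,0,0],"dr":[0,0,0]},
])

```text
time: 3.98
position: [531.6, 7.3, 238.8]
orientation: [[-0.045, 0.999, 0.0], [0.999, 0.045, -0.0], [-0.0, 0.0, -1.0]]
ft_force: [0.0, -0.4, 0.0]
finger_gap: 88.3
grasp_force: 0.0
```

```bash
cat > w.py <<'E'
from h import *
s=observe();R=np.array(s['orientation']);p=np.array(s['position'])
print(s['time'],np.round(p,1),np.round(R,3).tolist(),np.round(s['joint_positions'],3),np.round(s['ft_force'],1))
c=get_image('wrist');cv2.imwrite('pics/wrist0.png',c['img'])
v,u=np.nonzero(c['z_map']>0);W=world(c,np.c_[u,v].astype(float))
for x,y in [(557,39),(604,161)]:
    t=W[(np.hypot(W[:,0]-x,W[:,1]-y)<45)&(W[:,2]>140)&(W[:,2]<152)]
    if len(t): print(len(t),cv2.minEnclosingCircle(t[:,:2].astype(np.float32)),(t.min(0)+t.max(0))/2,np.median(t[:,2]))
for d in tip_of('wrist','cap_blue_top'):print(d['p'],d['location'],world(c,[d['location']]))
print('need',R.T@(np.array([557,39.5,121])-p)/100)
E
python3 w.py
```

```text
3.9833 [531.6   7.3 238.8] [[-0.045, 0.999, 0.0], [0.999, 0.045, -0.0], [-0.0, 0.0, -1.0]] [-0.21   0.084  1.716  0.     1.342 -0.255] [ 0.  -0.4  0. ]
4976 ((559.4271240234375, 37.14984893798828), 29.91753387451172) [559.63173781  36.7483273  144.17347417] 145.3382094935545
5549 ((606.4229125976562, 157.22769165039062), 29.779903411865234) [606.46736011 149.78576786 144.22667757] 145.44367158616788
0.88 [363.0, 205.0] [[562.12138381  38.1481904  146.65550606]]
0.86 [304.4, 298.0] [[519.14656594 -99.39428968  23.07688428]]
0.75 [207.7, 230.1] [[415.74372912 -15.21340669  43.5920561 ]]
need [0.31017215 0.26838853 1.17753994]
```

Call:
apply_moves([
  {"fingers":-1,"xyz":[0.15,0.14,0],"dr":[0,0,0]},
  {"fingers":-1,"xyz":[0.15,0.14,0],"dr":[0,0,0]},
  {"fingers":-1,"xyz":[0,0,0.25],"dr":[0,0,0]},
  {"fingers":-1,"xyz":[0,0,0.25],"dr":[0,0,0]},
  {"fingers":-1,"xyz":[0,0,0],"dr":[0,0,0]},
  {"fingers":-1,"xyz":[0,0,0],"dr":[0,0,0]},
])

```text
time: 4.58
position: [557.0, 38.8, 187.6]
orientation: [[-0.047, 0.999, -0.004], [0.999, 0.047, 0.0], [0.001, -0.004, -1.0]]
ft_force: [-0.7, 0.4, 0.1]
finger_gap: 88.3
grasp_force: 0.0
```

```bash
python3 w.py
```

```text
4.5833 [557.   38.8 187.6] [[-0.047, 0.999, -0.004], [0.999, 0.047, 0.0], [0.001, -0.004, -1.0]] [-0.143  0.197  1.696 -0.     1.252 -0.19 ] [-0.7  0.4  0.1]
6716 ((559.8881225585938, 37.2249870300293), 29.863847732543945) [559.81851549  37.13102161 143.97370886] 145.34835314258396
10739 ((606.5144653320312, 157.66763305664062), 30.156930923461914) [606.82336656 155.712065   144.29458806] 145.4061430062643
0.64 [279.5, 345.3] [[520.89765635 -99.02376954  23.31612846]]
0.6 [166.4, 274.4] [[416.86487932 -13.67752426  44.57580185]]
0.58 [326.9, 271.8] [[562.21108477  37.91043978 146.10865757]]
need [0.00645302 0.00270188 0.66594028]
```

Call:
apply_moves([
  {"fingers":-1,"xyz":[-0.005,0.015,0.225],"dr":[0,0,0]},
  {"fingers":-1,"xyz":[0,0,0.225],"dr":[0,0,0]},
  {"fingers":-1,"xyz":[0,0,0.22],"dr":[0,0,0]},
  {"fingers":-1,"xyz":[0,0,0],"dr":[0,0,0]},
  {"fingers":-1,"xyz":[0,0,0],"dr":[0,0,0]},
])

```text
time: 5.1
position: [559.7, 38.0, 122.4]
orientation: [[-0.048, 0.999, -0.0], [0.999, 0.048, 0.0], [0.0, -0.0, -1.0]]
ft_force: [0.4, 0.2, 0.3]
finger_gap: 88.4
grasp_force: 0.0
```

Call:
apply_moves([
  {"fingers":1,"xyz":[0,0,0],"dr":[0,0,0]},
  {"fingers":1,"xyz":[0,0,0],"dr":[0,0,0]},
  {"fingers":1,"xyz":[0,0,0],"dr":[0,0,0]},
  {"fingers":1,"xyz":[0,0,0],"dr":[0,0,0]},
  {"fingers":1,"xyz":[0,0,0],"dr":[0,0,0]},
  {"fingers":1,"xyz":[0,0,0],"dr":[0,0,0]},
  {"fingers":1,"xyz":[0,0,0],"dr":[0,0,0]},
  {"fingers":1,"xyz":[0,0,0],"dr":[0,0,0]},
], force=25)

```text
time: 5.77
position: [560.0, 38.1, 122.6]
orientation: [[-0.048, 0.999, 0.001], [0.999, 0.048, -0.0], [-0.0, 0.001, -1.0]]
ft_force: [-1.6, 0.1, 5.9]
finger_gap: 58.0
grasp_force: 25.0
```

```bash
cat > st.py <<'E'
from workcell import *
import numpy as np
s=observe();R=np.array(s['orientation'])
print(s['time'],np.round(s['position'],1),'yaw',np.degrees(np.arctan2(R[1,0],R[0,0])).round(1),'F',np.round(s['ft_force'],1),'T',np.round(s['torque'],2),s['finger_gap'],s['grasp_force'],np.round(s['joint_positions'],3))
E
python3 st.py
```

```text
5.7667 [560.   38.1 122.6] yaw 92.8 F [-1.6  0.1  5.9] T [-0.03  0.18 -0.06] 58.04200225204574 24.975317667797896 [-0.143  0.282  1.737 -0.     1.121 -0.192]
```

Call:
apply_moves([
  {"fingers":1,"xyz":[0,0,0],"dr":[0,0,-0.1]},
  {"fingers":1,"xyz":[0,0,0],"dr":[0,0,-0.1]},
  {"fingers":1,"xyz":[0,0,0],"dr":[0,0,-0.1]},
  {"fingers":1,"xyz":[0,0,0],"dr":[0,0,-0.1]},
  {"fingers":1,"xyz":[0,0,0],"dr":[0,0,-0.05]},
  {"fingers":1,"xyz":[0,0,0],"dr":[0,0,0]},
])

```text
time: 6.27
position: [560.2, 38.3, 122.6]
orientation: [[-0.282, 0.959, 0.001], [0.959, 0.282, 0.0], [-0.0, 0.001, -1.0]]
ft_force: [-0.8, 0.0, 5.6]
finger_gap: 57.4
grasp_force: 24.9
```

```bash
python3 st.py
```

```text
6.2667 [560.2  38.3 122.6] yaw 106.4 F [-0.8  0.   5.6] T [0.06 0.1  0.09] 57.40651748692035 24.93567845505858 [-0.143  0.282  1.737  0.     1.121 -0.429]
```

Call:
apply_moves([
  {"fingers":1,"xyz":[0,0,0],"dr":[0,0,-0.1]},
  {"fingers":1,"xyz":[0,0,0],"dr":[0,0,-0.1]},
  {"fingers":1,"xyz":[0,0,0],"dr":[0,0,-0.1]},
])

```text
time: 6.52
position: [560.1, 38.4, 122.6]
orientation: [[-0.429, 0.903, 0.001], [0.903, 0.429, 0.0], [-0.0, 0.001, -1.0]]
ft_force: [-0.9, 0.6, 6.7]
finger_gap: 57.9
grasp_force: 25.0
```

```bash
python3 st.py
python3 - <<'E'
from h import *
c=get_image('wrist');cv2.imwrite('pics/w1.png',c['img'])
E
```

```text
6.5167 [560.1  38.4 122.6] yaw 115.4 F [-0.9  0.6  6.7] T [ 0.15  0.21 -0.09] 57.862827012129955 25.00632438288637 [-1.430e-01  2.820e-01  1.737e+00  1.000e-03  1.121e+00 -5.870e-01]
```

View pics/w1.png

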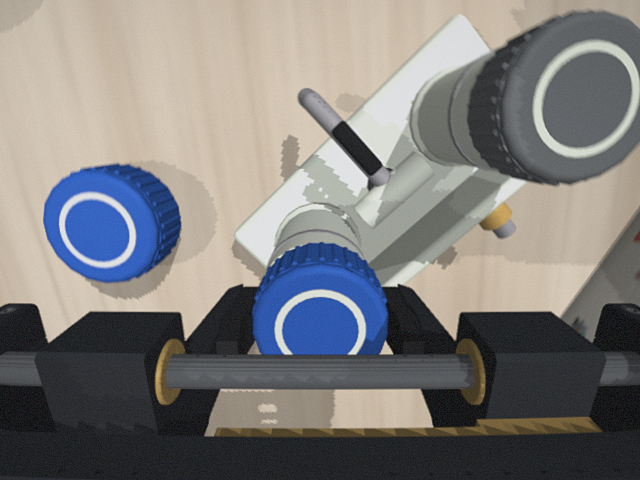

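The wrist view shows the blue cap held at (320,325), with the grey one at (585,95) untouched. It has turned 0.39 rad with almost no torque, so counter-clockwise looks right. I'll carry on to about 1.0 rad.

Call:
apply_moves([
  {"fingers":1,"xyz":[0,0,0],"dr":[0,0,-0.12]},
  {"fingers":1,"xyz":[0,0,0],"dr":[0,0,-0.12]},
  {"fingers":1,"xyz":[0,0,0],"dr":[0,0,-0.12]},
  {"fingers":1,"xyz":[0,0,0],"dr":[0,0,-0.12]},
  {"fingers":1,"xyz":[0,0,0],"dr":[0,0,-0.12]},
  {"fingers":1,"xyz":[0,0,0],"dr":[0,0,-0.12]},
  {"fingers":1,"xyz":[0,0,0],"dr":[0,0,-0.12]},
  {"fingers":1,"xyz":[0,0,0],"dr":[0,0,-0.12]},
  {"fingers":1,"xyz":[0,0,0],"dr":[0,0,-0.12]},
  {"fingers":1,"xyz":[0,0,0],"dr":[0,0,-0.08]},
  {"fingers":1,"xyz":[0,0,0],"dr":[0,0,0]},
])

```text
time: 7.48
position: [559.8, 38.2, 122.6]
orientation: [[-0.868, 0.497, 0.0], [0.497, 0.868, -0.0], [-0.0, 0.0, -1.0]]
ft_force: [-3.4, -0.5, 6.4]
finger_gap: 57.5
grasp_force: 24.9
```

```bash
python3 st.py
```

```text
7.4833 [559.8  38.2 122.6] yaw 150.2 F [-3.4 -0.5  6.4] T [0.1  0.28 0.09] 57.52554184637932 24.92122391497105 [-0.143  0.282  1.737 -0.     1.122 -1.194]
```

Call:
apply_moves([
  {"fingers":1,"xyz":[0,0,-0.02],"dr":[0,0,0]},
  {"fingers":1,"xyz":[0,0,-0.02],"dr":[0,0,0]},
  {"fingers":1,"xyz":[0,0,0],"dr":[0,0,0]},
])

```text
time: 7.73
position: [559.7, 38.2, 125.9]
orientation: [[-0.867, 0.499, 0.0], [0.499, 0.867, -0.0], [-0.0, 0.0, -1.0]]
ft_force: [-0.3, -0.6, -0.5]
finger_gap: 57.6
grasp_force: 25.0
```

```bash
python3 st.py
```

```text
7.7333 [559.7  38.2 125.9] yaw 150.1 F [-0.3 -0.6 -0.5] T [ 0.   -0.09 -0.02] 57.55641391762243 24.960587749424406 [-0.143  0.277  1.736 -0.     1.128 -1.192]
```

Call:
apply_moves([
  {"fingers":1,"xyz":[0,0,-0.03],"dr":[0,0,0]},
  {"fingers":1,"xyz":[0,0,-0.05],"dr":[0,0,0]},
  {"fingers":1,"xyz":[0,0,-0.1],"dr":[0,0,0]},
  {"fingers":1,"xyz":[0,0,-0.15],"dr":[0,0,0]},
  {"fingers":1,"xyz":[0,0,-0.2],"dr":[0,0,0]},
  {"fingers":1,"xyz":[0,0,-0.1],"dr":[0,0,0]},
  {"fingers":1,"xyz":[0,0,0],"dr":[0,0,0]},
])

```text
time: 8.32
position: [561.6, 38.0, 192.2]
orientation: [[-0.867, 0.499, 0.006], [0.499, 0.867, -0.001], [-0.006, 0.002, -1.0]]
ft_force: [1.2, 0.3, -0.6]
finger_gap: 57.7
grasp_force: 25.0
```

```bash
python3 st.py
python3 - <<'E'
from h import *
s=observe();R=np.array(s['orientation']);p=np.array(s['position'])
a=get_image('scene');b=get_image('side')
cv2.imwrite('pics/lift.png',np.hstack([cv2.resize(a['img'][150:330,200:440],(400,300)),cv2.resize(b['img'][150:330,200:440],(400,300))]))
for cam,c in (('scene',a),('side',b)):
    for d in trace(cam,'cap_blue'):
        P=maskpts(c,d['mask']); print(cam,d['p'],np.round(np.median(P,0)),np.round(np.percentile(P[:,2],[3,97])))
print(R.T@(np.array([468,-221,p[2]])-p)/100)
E
```

```text
8.3167 [561.6  38.  192.2] yaw 150.1 F [ 1.2  0.3 -0.6] T [ 0.04 -0.21 -0.03] 57.74908485279884 24.960439966274635 [-0.143  0.196  1.687  0.     1.252 -1.192]
scene 0.88 [550.  50. 210.] [186. 217.]
scene 0.7 [403.   6.  40.] [ 1. 46.]
scene 0.54 [512. -88.  21.] [ 2. 26.]
side 0.81 [409.   6.  41.] [ 4. 49.]
side 0.6 [514. -89.  20.] [ 2. 27.]
[-0.48053918 -2.71145613 -0.00339344]
```

View pics/lift.png

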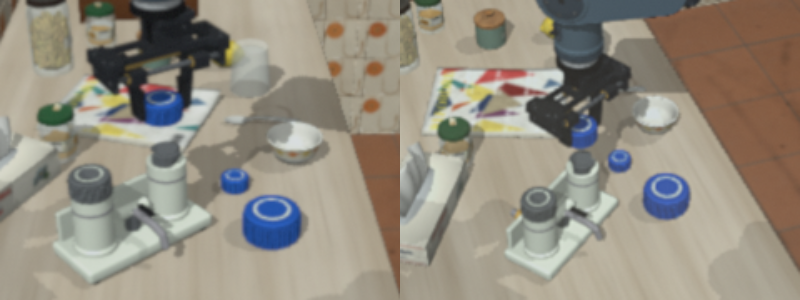

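The blue cap is clear of the neck in both views (scene half at (163,107)), and the grey one is still on at (90,180). Now to the bowl at (295,140).

Call:
apply_moves([
  {"fingers":1,"xyz":[-0.03,-0.15,0],"dr":[0,0,0]},
  {"fingers":1,"xyz":[-0.05,-0.28,0],"dr":[0,0,0]},
  {"fingers":1,"xyz":[-0.05,-0.3,0],"dr":[0,0,0]},
  {"fingers":1,"xyz":[-0.06,-0.3,0],"dr":[0,0,0]},
  {"fingers":1,"xyz":[-0.06,-0.3,0],"dr":[0,0,0]},
  {"fingers":1,"xyz":[-0.05,-0.3,0],"dr":[0,0,0]},
  {"fingers":1,"xyz":[-0.05,-0.3,0],"dr":[0,0,0]},
  {"fingers":1,"xyz":[-0.05,-0.3,0],"dr":[0,0,0]},
  {"fingers":1,"xyz":[-0.05,-0.28,0],"dr":[0,0,0]},
  {"fingers":1,"xyz":[-0.03,-0.2,0],"dr":[0,0,0]},
  {"fingers":1,"xyz":[0,0,0],"dr":[0,0,0]},
  {"fingers":1,"xyz":[0,0,0],"dr":[0,0,0]},
])

```text
time: 9.52
position: [465.2, -220.9, 187.6]
orientation: [[-0.865, 0.501, -0.001], [0.501, 0.865, 0.002], [0.002, 0.001, -1.0]]
ft_force: [0.2, 0.4, -1.4]
finger_gap: 57.5
grasp_force: 25.0
```

```bash
cat > b.py <<'E'
from h import *
from scipy.optimize import least_squares
import sys
s=observe();R=np.array(s['orientation']);p=np.array(s['position'])
def fit(P,r):
    f=lambda q:np.hypot(P[:,0]-q[0],P[:,1]-q[1])-r
    return np.round(least_squares(f,np.median(P[:,:2],0),loss='soft_l1',f_scale=2).x,1)
a=None
for cam in ['wrist','scene','side']:
    c=get_image(cam)
    if cam=='wrist': cv2.imwrite('pics/b%d.png'%int(s['time']*10),c['img'])
    v,u=np.nonzero(c['z_map']>0);W=world(c,np.c_[u,v].astype(float))
    k=(np.hypot(W[:,0]-468,W[:,1]+222)<60)&(W[:,2]>40)&(W[:,2]<50);P=W[k]
    print(cam,'rim',len(P),P[:,2].max().round(1),cv2.minEnclosingCircle(P[:,:2].astype(np.float32)),fit(P,45.5))
    for d in trace(cam,'cap_blue'):
        M=maskpts(c,d['mask'])
        if len(M) and np.median(M[:,2])>60:
            zt=np.percentile(M[:,2],98);t=M[(M[:,2]>zt-4)&(M[:,2]<zt+3)];w=M[(M[:,2]<zt-7)&(np.hypot(*(M[:,:2]-p[:2]).T)<45)]
            print('  cap',round(d['p'],2),'z',np.percentile(M[:,2],[2,98]).round(1),'top',cv2.minEnclosingCircle(t[:,:2].astype(np.float32)),'wall',fit(w,29) if len(w)>20 else '')
    for d in tip_of(cam,'bowl'): print('  bowl tip',round(d['p'],2),world(c,[d['location']]).round())
print('need',R.T@(np.array([468,-221,86])-p)/100)
E
python3 st.py;python3 b.py
```

```text
9.5167 [ 465.2 -220.9  187.6] yaw 149.9 F [ 0.2  0.4 -1.4] T [ 0.03 -0.19 -0.01] 57.49310362698951 24.96044451814157 [-0.674  0.101  1.805  0.     1.237 -1.72 ]
wrist rim 1305 46.3 ((470.20556640625, -224.35862731933594), 47.40065383911133) [ 471.7 -224.8]
  cap 0.63 z [185.5 211.8] top ((466.51153564453125, -221.49029541015625), 28.62168312072754) wall [ 420.8 -195.3]
  bowl tip 0.92 [[ 470. -223.   10.]]
scene rim 160 49.0 ((466.6296081542969, -226.39576721191406), 50.77797317504883) [ 467.4 -223.2]
  cap 0.89 z [149.1 214.2] top ((464.93328857421875, -217.74490356445312), 29.776166915893555) wall [ 432.  -181.2]
  bowl tip 0.64 [[ 451. -188.   29.]]
side rim 112 49.9 ((467.8401794433594, -218.15603637695312), 51.87215805053711) [ 467.7 -219.2]
  cap 0.75 z [182.  216.5] top ((454.9110412597656, -212.7958984375), 24.011816024780273) wall [ 466.3 -218.8]
  bowl tip 0.74 [[ 468. -178.   36.]]
need [-0.02646084  0.01257919  1.01639502]
```

Call:
apply_moves([
  {"fingers":1,"xyz":[-0.02,-0.01,0.05],"dr":[0,0,0]},
  {"fingers":1,"xyz":[-0.02,0,0.12],"dr":[0,0,0]},
  {"fingers":1,"xyz":[0,0,0.2],"dr":[0,0,0]},
  {"fingers":1,"xyz":[0,0,0.2],"dr":[0,0,0]},
  {"fingers":1,"xyz":[0,0,0.2],"dr":[0,0,0]},
  {"fingers":1,"xyz":[0,0,0.15],"dr":[0,0,0]},
  {"fingers":1,"xyz":[0,0,0.1],"dr":[0,0,0]},
  {"fingers":1,"xyz":[0,0,0.05],"dr":[0,0,0]},
  {"fingers":1,"xyz":[0,0,0],"dr":[0,0,0]},
  {"fingers":1,"xyz":[0,0,0],"dr":[0,0,0]},
  {"fingers":1,"xyz":[0,0,0],"dr":[0,0,0]},
])

```text
time: 10.88
position: [469.6, -224.0, 82.6]
orientation: [[-0.867, 0.499, 0.001], [0.499, 0.867, -0.001], [-0.002, -0.0, -1.0]]
ft_force: [0.4, 0.2, -1.2]
finger_gap: 57.5
grasp_force: 25.0
```

```bash
python3 st.py;python3 b.py; ls pics
python3 - <<'E'
from h import *
a=get_image('scene');b=get_image('side')
cv2.imwrite('pics/end.png',np.hstack([cv2.resize(a['img'][150:330,200:440],(400,300)),cv2.resize(b['img'][150:330,220:460],(400,300))]))
E
```

```text
10.8833 [ 469.6 -224.    82.6] yaw 150.1 F [ 0.4  0.2 -1.2] T [ 0.   -0.15 -0.08] 57.500220484761506 24.960430051919218 [-0.673  0.261  1.862  0.     1.017 -1.722]
wrist rim 2552 46.5 ((470.1502990722656, -223.6799774169922), 46.887027740478516) [ 472.1 -224.6]
  cap 0.77 z [ 81.  106.8] top ((470.5972595214844, -224.27040100097656), 28.777891159057617) wall [ 424.4 -199.6]
  bowl tip 0.74 [[ 445. -210.   88.]]
scene rim 129 47.8 ((468.0744934082031, -222.1227569580078), 49.40676498413086) [ 467.5 -222.5]
  cap 0.54 z [ 75.2 109.4] top ((465.486083984375, -222.03245544433594), 29.33442497253418) wall [ 436.2 -184.8]
  bowl tip 0.95 [[ 451. -190.   25.]]
side rim 59 49.9 ((468.721435546875, -217.74502563476562), 48.47789001464844) [ 468.5 -220.3]
  bowl tip 0.68 [[ 468. -179.   38.]]
need [ 0.02885369  0.01750268 -0.03439257]
b108.png
b95.png
lift.png
scene0.png
side0.png
w1.png
wrist0.png
```

View pics/end.png

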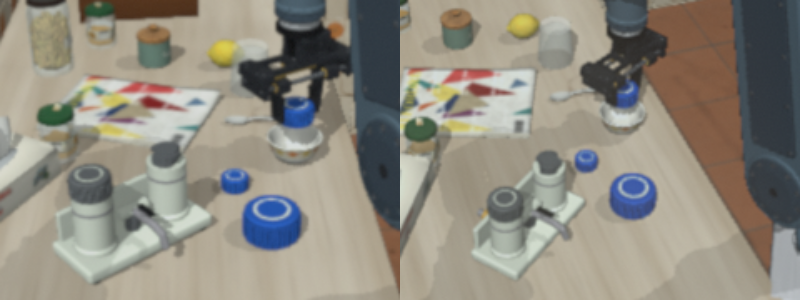

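The cap is held upright over the bowl (scene half: cap at (298,112), bowl at (295,142)). It is centred to within 1–3 mm and about 30 mm above the rim, and everything else stands where it was. Handing in.

```bash
python3 -c "
from workcell import *
print(close_job())"
```

```text
the job is handed in; nothing more can be done
None
```

The blue cap came free turning counter-clockwise on the first try; it was lifted off and handed in still gripped, upright and still, about 30 mm above the bowl's rim and centred to within about 3 mm, with the grey cap still on and nothing else seen to move.

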